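# Turn a neck block in the lever vice so its slot faces up

### The job

The instrument's neck block is clamped in the blue lever vice with its routed slot facing sideways; I need the slot facing up to finish it with the router. Swing the red-handled lever to open the jaws, turn the block a quarter turn so that the slotted end is on top, stand it flat on the vice bed in the middle of the jaws, and swing the lever back until the jaws hold it firmly. Leave the tools lying round the vice where they are.

Things in the scene. Friction and masses are not known exactly. Their poses are not given: they have to be found in the camera images.
- vice: Blue cast vice bolted to the bench. Origin: on the bench top under the middle of the clamped block; x from the sliding to the fixed jaw (away from the robot at yaw 0), y along the jaws (left), z up. Fixed jaw: face at x = +16 mm, casting ends at +67 mm. Base x = -135 to +65 mm, 96 mm wide, 150 mm over its bolt ears (20 mm high). Jaws 92 mm long in y, tops at z = 60 mm.
- bed (a point): Middle of the vice bed that the block stands on, between the jaws, 30 mm above the bench and 30 mm below the jaw tops; 16 mm from the fixed jaw's face. Axes as the vice's.
- sliding_jaw: Sliding jaw of the vice with its steel face plate, 92 mm long. Its origin coincides with the vice's when shut on the 32 mm block; the gripping face is 16 mm from it toward -x, from 30 to 60 mm up. The casting behind it reaches 50 mm from the origin. Axes as the vice's.
- jaw_travel (a joint): How far the sliding jaw is drawn back, m: 0 = shut on the 32 mm block, 0.014 = fully open (46 mm between the jaws). It is driven by the lever.
- lever (a joint): Lever angle, rad, about its upright pivot: 0 = shut on the block, grows counter-clockwise (from above) as it opens; stop at 1.85. At 0 it points 128 degrees counter-clockwise from the vice's x axis (front left), open it points front right. Stiff (about 4 N at the handle), stays where left. The jaw moves 7.6 mm per rad; about 15 N at the handle, just below 0, clamps well.
- handle (a point): Point on the axis of the lever's upright round red handle, 80 mm from the pivot, 78 mm above the bench. The handle is 17 mm thick from 55 to 85 mm above the bench, swelling to 20 mm at its top at 102 mm; the lever bar is below 55 mm. The handle can turn between the fingers as the lever swings.
- lever_hinge (a point): The lever's upright pivot axis at the height of the handle point; 83 mm from the vice's origin toward -x.
- neck_block: Brown wooden neck block, about 160 g: 32 mm thick (its x), 100 mm long (y), 75 mm high (z), origin at its centre. A slot 24 mm wide (z) and 18 mm deep, cut through the whole thickness, opens in the middle of its +y end. At the start it stands in the jaws on its 100 mm side with +y level, to the vice's left (vice +y); at the end +y must point up.
- slot (a point): Middle of the slot's mouth in the +y end of the neck block, 50 mm from its centre.
- rule: Yellow tape measure, 62 x 76 x 32 mm, on the bench right of the vice; origin under its middle. A bystander.
- sander: Wooden sanding block, 42 x 76 x 29 mm, front left; origin under its middle. A bystander.
- caliper: Steel vernier caliper, 59 x 160 x 5 mm, lying right of the vice; origin under its middle. A bystander.
- chisel: Wide chisel with wooden handle, 28 x 240 x 29 mm, along the front edge; origin under its middle. A bystander.

How it is judged:
On the way, in this order (a step that is already met when the one before it is completed fails the run):
1. the lever is swung open and the sliding jaw drawn back at least 6 mm, the block still standing in the vice on its long side (value of joint jaw_travel above 0.006 m and angle between neck_block's own z axis and vertical below 0.2 rad and z of neck_block in the frame of vice below 0.075 m), for 0.1 s.
2. the block stands on the vice bed between the open jaws, slotted end up (value of joint jaw_travel above 0.004 m and angle between neck_block's own y axis and vertical below 0.2 rad and z of neck_block in the frame of vice between 0.075 and 0.085 m and horizontal distance between neck_block and vice below 0.025 m), for 0.1 s.
At the end, for the whole second after the job is handed in: The block stands slotted end up (its y axis within 5 degrees of vertical), its plain end flat on the vice bed (centre 77 to 83.5 mm above the bench), centred along the jaws within 16 mm, and the sliding jaw presses on it with more than 8 N; it is at rest and let go (angle between neck_block's own y axis and vertical below 0.09 rad and z of neck_block in the frame of vice between 0.077 and 0.0835 m and y of neck_block in the frame of vice between -0.016 and 0.016 m and x of neck_block in the frame of vice between -0.016 and 0.006 m and contact force between sliding_jaw and neck_block above 8 N and value of joint jaw_travel below 0.002 m and linear speed of neck_block below 0.02 m/s and angular speed of neck_block below 0.1 rad/s); the robot touches nothing.
It fails at once if a bystander (tape measure, sanding block, caliper or chisel) is moved more than 25 mm (distance of any of rule, sander, caliper, chisel from where it was at the start of the episode above 0.025 m).
It also fails if it takes over 66 s, if anything falls off the work surface, if the arm or the gripper's body presses on something with over 40 N, if the wrist force passes 120 N, or if a joint passes its speed limit or range.

### The arm

A 7-joint arm with a two-finger parallel gripper is mounted at the origin on a cart in front of the work surface, level with it; the furniture and walls round the work are solid. World frame = base frame: x ahead of the robot, y to its left, z up, the work surface at z = 0. Lengths are in m, angles in rad, forces in N, time in s.
With the tool pointing down it reaches from about 0.4 to 0.875 m from the base axis. Payload 19.3 kg.
Tool frame: the origin (TCP) lies at the very end of the fingers, on their centre line; the grasp point (between the pads) lies 19 mm behind it; z points along the fingers, y is the line along which they close (so a half turn about z gives the same grasp; the last joint's range is limited). The gripper opens to 85 mm and grips with 20 to 120 N. Pads are 22 mm wide; open, the fingers measure 114 mm over their backs; the gripper's body (76 mm by 85 mm) begins 54 mm behind the grasp point. The pads swing forward as they close: fully open they stand 13 mm farther back than shut.
Start: joints at [1.122, 0.521, -0.036, 1.599, 0.021, 1.021, -0.113], TCP at [0.231, -0.581, 0.231] pointing down, gripper open.
Joint ranges: [-2.91, 2.91], [-0.3, 2.13], [-1.5, 1.42], [0.17, 2.43], [-1.26, 4.41], [0.16, 1.93], [-2.52, 2.52]. Speed limits (rad/s): [1.89, 1.89, 2.39, 2.39, 3.01, 3.01, 3.01].

### API

Orientations are given as [roll, pitch, yaw] about the fixed x, y, z axes, in that order (R = Rz(yaw) Ry(pitch) Rx(roll)).
In Python, from workcell import observe, grab_frame, job_done gives the robot as it stands.
- The arm moves only by the tool move_arm, never from a script. Its argument "plan" is a list that holds one entry, the list of rows, each a list of 7 numbers: the shift along the tool's x, y, z each as a share of 0.02 m, from -1 to 1, then the turn, a rotation vector about the tool's x, y, z each as a share of 6 degrees, from -1 to 1, then the opening, from -1 (shut) to 1 (fully open). A call has exactly 10 rows; each row shifts and turns the commanded pose from where the row before left it, along the tool's axes as they then stand; what a row does not reach is not made up. A row lasts 1/10 s, in which the tool goes at most 50 mm and 8.59 degrees, less where a joint would pass 70% of its speed; a pose out of reach is approached as far as the arm can. A call with a number of a shift or a turn outside -1 to 1 is refused whole. A call with a gripper value outside its range is refused whole. The fingers move at their own pace and stop on an object; "grip_force" is the grip in N (left out, the last holds). Time passes only in rows, so rows that do not move let the fingers close, or fill a call up. It gives the time, the measured TCP pose, the force, the opening and the grip force at its end, in the units of the state.
- observe(): the state, without advancing time (a new reading comes with each control period).
- grab_frame(name): name is "scene" or "top" or "wrist"; returns a dict with "color" (384x512x3 uint8, red, green, blue), "intrinsics" (3x3 intrinsics, pixels), "position" and "orientation" of the camera in the world; the wrist camera has in their place "tool_from_camera" (4x4, takes a point from camera to tool coordinates, whose origin is the TCP and whose axes are the flange's). Camera axes: x right, y down, z forward; pixel columns grow to the right and rows downward; lengths in m; the calibration is good to about 2 mm. A picture is of the moment at which its call begins: read the wrist's pose just before it. There is no depth.
- job_done(): hands the job in; it is judged then, once.
The state is a dict: "clock": time; "qpos": joint angles; "qd": joint speeds; "joint_efforts": joint torques, N m; "position": TCP position; "tool_rot": TCP orientation; "force": force on the tool from outside, world axes, zero at the start; "moment": the same for the moment, N m; "grip_width": finger opening in m; "finger_force": force on a finger pad.
Only numpy, scipy, OpenCV 4.12 (cv2) and the standard library are available. Lean on these libraries where they do the work, as an engineer would, in place of code of your own. Each camera call takes 0.05 s, during which the arm holds its last target. There are 200 camera calls.

## Working session

There is one attempt and no reset: what is moved stays moved. The work goes in short steps, Python scripts to look and compute and a tool call to move; the robot and the scene stay as the last step left them, time stands still between calls to the robot, and variables do not carry over. Pictures are saved under pics/ and viewed, at most 10 in all, crops included, and the job is handed in when it is done.

Besides the shell and the picture viewer there is one more tool, called after "Call:" as name(argument=value, ...), one argument or row to a line, values as JSON. move_arm: Moves the arm, as the interface text tells. Shift numbers are shares of 0.02 m and turn numbers shares of 6 degrees, none past 1 either way. Its arguments: {"type":"object","properties":{"plan":{"type":"array"},"grip_force":{"type":"number"}},"required":["plan"]}

```bash
mkdir -p pics; ls; cat > look.py <<'E'
import sys,cv2,json,numpy as np
from workcell import observe,grab_frame
def snap(n,f):
    s=observe(); r=grab_frame(n); cv2.imwrite(f'pics/{f}.png',r['color'][:,:,::-1])
    np.save(f'pics/{f}.npy',{'s':s,'r':r},allow_pickle=True); return s,r
E
python3 - <<'E'
from look import *
for n in('scene','top'):
    s,r=snap(n,n+'0'); print(n,r['intrinsics'],r['position'],r['orientation'])
print(s)
a=np.hstack([cv2.imread('pics/scene0.png'),cv2.imread('pics/top0.png')]); 
E
```

```text
pics
scene [[357.53691454   0.         256.22611459]
 [  0.         357.53691454 190.419758  ]
 [  0.           0.           1.        ]] [0.22515542 0.40585184 0.71235794] [-2.41633346 -0.00640606 -2.57028562]
top [[444.50363868   0.         260.93717148]
 [  0.         444.50363868 196.50959819]
 [  0.           0.           1.        ]] [ 0.34347326 -0.0974069   1.16994667] [-2.96569243  0.01965968 -1.56849751]
{'clock': 0.05, 'qpos': array([ 1.12177691,  0.52197886, -0.03634652,  1.59997807,  0.02124146,
        1.02111603, -0.11278322]), 'qd': array([ 0.00091858, -0.00013183,  0.00089441,  0.00045983, -0.0020311 ,
       -0.00088128, -0.00043023]), 'joint_efforts': array([ 1.75807603e-03, -9.29450083e+01,  1.98556870e+00, -3.70980978e+01,
        1.81130902e-02,  5.12433980e-03,  1.46250798e-07]), 'position': array([ 0.23098547, -0.58039968,  0.23075816]), 'tool_rot': array([-3.14050345e+00,  1.03883666e-04,  3.78863996e-01]), 'force': array([ 0.08010717, -0.12998217, -0.30778716]), 'moment': array([-0.0039764 , -0.00511732, -0.01678468]), 'finger_force': 0.0, 'grip_width': 0.08547817172688049}
```

View pics/scene0.png

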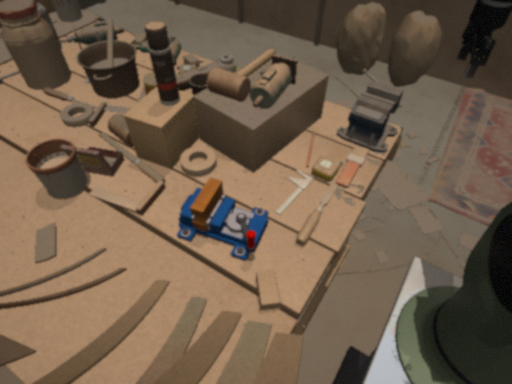

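View pics/top0.png

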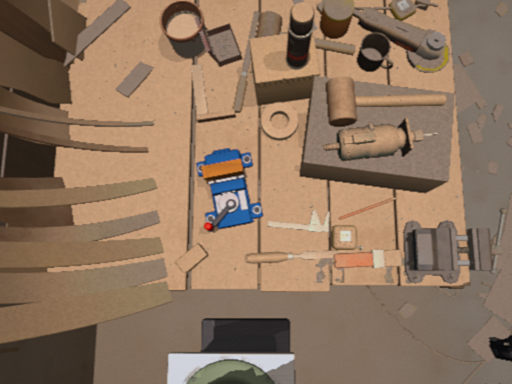

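The scene view shows the vice with the block at about (208,203) and the red handle at (250,238). The top view shows the block at (222,169), the lever pivot at about (231,205) and the handle at (208,226). The sander is at (191,258), front left.

```bash
cat >> look.py <<'E'
from scipy.spatial.transform import Rotation as Ro
def cam(r,s=None):
    K=np.array(r['intrinsics'])
    if 'position' in r: return K,Ro.from_euler('xyz',r['orientation']).as_matrix(),np.array(r['position'])
    T=np.eye(4);T[:3,:3]=Ro.from_euler('xyz',s['tool_rot']).as_matrix();T[:3,3]=s['position']
    T=T@np.array(r['tool_from_camera']); return K,T[:3,:3],T[:3,3]
def ray(c,p): 
    d=c[1]@np.linalg.inv(c[0])@np.array([p[0],p[1],1.]); return c[2],d/np.linalg.norm(d)
def plane(c,p,z):
    o,d=ray(c,p); return o+d*(z-o[2])/d[2]
def tri(*rays):
    A=sum(np.eye(3)-np.outer(d,d) for o,d in rays);b=sum((np.eye(3)-np.outer(d,d))@o for o,d in rays)
    x=np.linalg.solve(A,b); return x,[np.linalg.norm(np.cross(x-o,d)) for o,d in rays]
def proj(c,P):
    q=c[0]@(c[1].T@(np.array(P)-c[2])); return q[:2]/q[2]
E
python3 - <<'E'
from look import *
ims=[]
for n,box in(('scene',(170,170,110,95)),('top',(165,135,115,150))):
    D=np.load(f'pics/{n}0.npy',allow_pickle=True).item();im=D['r']['color'];c=cam(D['r'])
    h=cv2.cvtColor(im,cv2.COLOR_RGB2HSV);x,y,w,hh=box
    M=np.zeros(h.shape[:2],bool);M[y:y+hh,x:x+w]=1
    for nm,m in(('red',((h[...,0]<5)|(h[...,0]>174))&(h[...,1]>170)&(h[...,2]>90)),('blue',(h[...,0]>100)&(h[...,0]<125)&(h[...,1]>120)),('block',(h[...,0]>6)&(h[...,0]<16)&(h[...,1]>165)&(h[...,2]>60))):
        m=(m&M).astype(np.uint8);k,l,st,ce=cv2.connectedComponentsWithStats(m);i=1+np.argmax(st[1:,4]);
        pts=np.argwhere(l==i)[:,::-1].astype(np.float32);R=cv2.minAreaRect(pts)
        print(n,nm,st[i],ce[i],[a.round(1).tolist() for a in map(np.array,(R[0],R[1]))],R[2], plane(c,ce[i],.1).round(3))
    s=4 if n=='top' else 5
    ims.append(cv2.resize(im[y:y+hh,x:x+w,::-1],None,fx=s,fy=s,interpolation=cv2.INTER_CUBIC))
a=ims[0][:475,:];b=ims[1]
cv2.imwrite('pics/c1.png',a);cv2.imwrite('pics/c2.png',b)
E
```

```text
scene red [246 231   9   8  57] [250.1754386  234.43859649] [[250.0, 234.5], [7.0, 8.0]] 90.0 [0.46  0.056 0.1  ]
scene blue [ 180  189   69   70 1098] [212.1712204  222.78051002] [[217.9, 221.8], [76.9, 52.3]] 19.384517669677734 [0.544 0.075 0.1  ]
scene block [192 179  29  35 481] [206.15384615 195.91683992] [[206.0, 196.0], [13.4, 38.5]] 31.75948143005371 [0.601 0.023 0.1  ]
top red [204 223   8   7  45] [207.82222222 225.97777778] [[207.5, 226.0], [6.0, 7.0]] 90.0 [0.461 0.053 0.1  ]
top blue [211 178  51  50 902] [234.26829268 203.82815965] [[235.7, 201.9], [44.9, 45.5]] 79.11447143554688 [ 0.516 -0.011  0.1  ]
top block [202 159  41  22 511] [221.72015656 168.87279843] [[222.2, 169.8], [14.9, 40.0]] 79.28687286376953 [0.603 0.021 0.1  ]
```

View pics/c1.png

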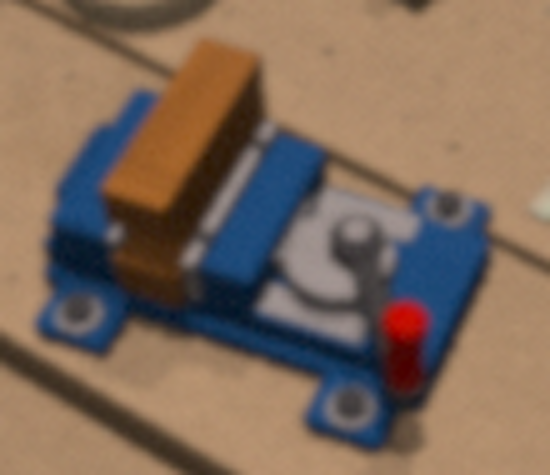

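View pics/c2.png

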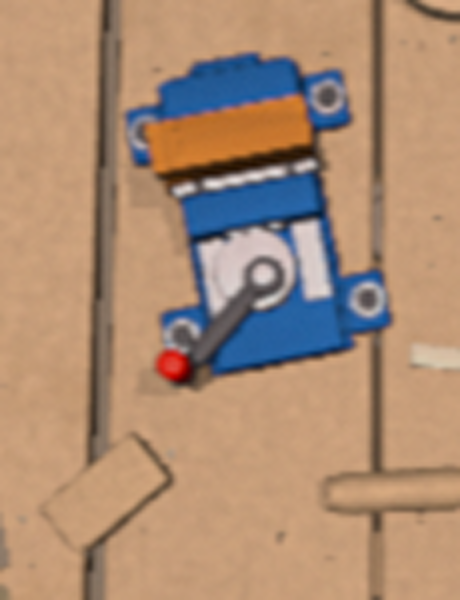

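The scene crop gives the block's top face corners at (203,40), (262,62), (162,210) and (103,188), the pivot cap at (355,237) and the handle top at (406,320). The top crop gives the face at (148,125), (302,96), (312,146) and (158,175), the pivot at (265,274) and the handle at (173,365). The lever points front left.

```bash
python3 - <<'E'
from look import *
S=cam(np.load('pics/scene0.npy',allow_pickle=True).item()['r']);T=cam(np.load('pics/top0.npy',allow_pickle=True).item()['r'])
s=lambda *p:np.array(p)/5+[170-.4,170-.4]
t=lambda *p:np.array(p)/4+[165-.4,135-.4]
P={}
for n,a,b in[('A',(103,188),(148,125)),('B',(203,40),(302,96)),('C',(262,62),(312,146)),('D',(162,210),(158,175)),('hand',(406,320),(173,362)),('piv',(355,235),(265,273)),
 ('boltFL',(350,405),(182,335)),('boltFR',(450,205),(368,298)),('boltBL',(77,311),(145,132))]:
    x,e=tri(ray(S,s(*a)),ray(T,t(*b)));P[n]=x;print(n,x.round(4),np.round(e,4))
c=(P['A']+P['B']+P['C']+P['D'])/4;print('c',c)
print('yaw',np.degrees([np.arctan2(*(-(P['B']-P['A'])[[0,1]]*[-1,1])),np.arctan2(*(-(P['C']-P['D'])[[0,1]]*[-1,1])), np.arctan2(*(c-P['piv'])[[1,0]]),np.arctan2(*(P['hand']-P['piv'])[[1,0]])-np.radians(128)]))
print(np.linalg.norm((c-P['piv'])[:2]),np.linalg.norm((P['hand']-P['piv'])[:2]))
E
```

```text
A [0.6089 0.0703 0.1042] [0.0013 0.0013]
B [ 0.6272 -0.0247  0.1036] [0.0013 0.0013]
C [ 0.5968 -0.0307  0.1007] [0.0006 0.0006]
D [0.5791 0.0643 0.1024] [0.0003 0.0003]
hand [0.4625 0.0525 0.0975] [0.0013 0.0013]
piv [0.5244 0.0011 0.0549] [0.001 0.001]
boltFL [0.4894 0.0583 0.0162] [0.0012 0.0012]
boltFR [ 0.5134 -0.0635  0.0164] [0.0016 0.0016]
boltBL [0.6261 0.0861 0.0167] [0.0011 0.0011]
c [0.60299231 0.01978065 0.10274954]
yaw [10.95540397 10.52641754 13.34684978 12.32243743]
0.08080031439507186 0.0803961568730225
```

```bash
cat > plan.py <<'E'
from look import *
YAW=np.radians(11.2); C=np.array([.603,.020,0.])
Rv=Ro.from_euler('z',YAW)
def V(x,y,z): return C+Rv.apply([x,y,z])          # vice -> world
def inV(p): return Rv.inv().apply(np.array(p)-C)
def down(psi,a=0): # tool down, yaw psi deg, then turned a deg about own y
    return Ro.from_euler('xyz',[np.pi,0,np.radians(psi)])*Ro.from_euler('y',np.radians(a))
def rows(segs,start=None,speed=1.):
    """segs: (pos, rot, opening[, nrows]); prints rows in calls of 10"""
    s=observe()
    p,R=(np.array(s['position']),Ro.from_euler('xyz',s['tool_rot'])) if start is None else start
    out=[]
    for sg in segs:
        P,Q,g=sg[:3];P=np.array(P,float)
        rv=(R.inv()*Q).as_rotvec()
        n=max(1,int(np.ceil(max(np.linalg.norm(P-p)/.02,np.degrees(np.linalg.norm(rv))/6)/speed-.02)))
        if len(sg)>3:n=max(n,sg[3])
        p0,R0=p,R
        for i in range(n):
            t=p0+(P-p0)*(i+1)/n; T=R0*Ro.from_rotvec(rv*(i+1)/n)
            d=np.round(R.inv().apply(t-p)/.02,2); w=np.round(np.degrees((R.inv()*T).as_rotvec())/6,2)
            p=p+R.apply(d*.02); R=R*Ro.from_rotvec(np.radians(w*6))
            out.append([*d.tolist(),*w.tolist(),g])
    while len(out)%10: out.append([0]*6+[out[-1][6]])
    for i in range(0,len(out),10): print(str(out[i:i+10]).replace(' ','').replace('.0,',',').replace('-0,','0,'))
    print('end',p.round(4),R.as_euler('xyz',degrees=True).round(1))
    return p,R
E
python3 - <<'E'
from plan import *
H=np.array([.462,.054])
rows([([.42,-.15,.21],down(0),1),([*H,.15],down(0),1)])
E
```

```text
[[0.7,-0.69,0.04,0,0,0.15,1],[0.68,-0.7,0.05,0,0,0.15,1],[0.68,-0.7,0.04,0,0,0.15,1],[0.66,-0.72,0.05,0,0,0.15,1],[0.66,-0.73,0.04,0,0,0.15,1],[0.64,-0.74,0.04,0,0,0.15,1],[0.63,-0.75,0.05,0,0,0.16,1],[0.61,-0.76,0.04,0,0,0.15,1],[0.61,-0.77,0.05,0,0,0.15,1],[0.59,-0.78,0.04,0,0,0.15,1]]
[[0.58,-0.79,0.04,0,0,0.15,1],[0.57,-0.8,0.05,0,0,0.15,1],[0.56,-0.81,0.04,-0.01,0,0.15,1],[0.54,-0.81,0.04,0,0,0.15,1],[0.53,-0.83,0.05,0,0,0.15,1],[0.52,-0.83,0.04,0,0,0.15,1],[0.5,-0.84,0.04,0,0,0.15,1],[0.49,-0.85,0.05,0,0,0.15,1],[0.48,-0.85,0.04,0,0,0.15,1],[0.46,-0.86,0.04,0,0,0.15,1]]
[[0.45,-0.87,0.05,0,0,0.16,1],[0.44,-0.88,0.04,0,0,0.15,1],[0.42,-0.88,0.04,0,0,0.15,1],[0.4,-0.89,0.05,0,0,0.15,1],[0.19,-0.93,0.27,0,0,0,1],[0.19,-0.93,0.27,0,0,0,1],[0.19,-0.92,0.28,0,0,0,1],[0.19,-0.93,0.27,0,0,0,1],[0.2,-0.93,0.27,0,0,0,1],[0.19,-0.93,0.27,0,0,0,1]]
[[0.19,-0.92,0.28,0,0,0,1],[0.19,-0.93,0.27,0,0,0,1],[0.19,-0.93,0.27,0,0,0,1],[0.19,-0.93,0.27,0,0,0,1],[0.19,-0.93,0.28,0,0,0,1],[0,0,0,0,0,0,1],[0,0,0,0,0,0,1],[0,0,0,0,0,0,1],[0,0,0,0,0,0,1],[0,0,0,0,0,0,1]]
end [0.4619 0.0541 0.1499] [180.   0.  -0.]
```

Call:
move_arm(
  plan=[
    [[0.7,-0.7,0.05,0,0,0.15,1],[0.7,-0.7,0.05,0,0,0.15,1],[0.7,-0.7,0.05,0,0,0.15,1],[0.65,-0.7,0.05,0,0,0.15,1],[0.65,-0.75,0.05,0,0,0.15,1],[0.65,-0.75,0.05,0,0,0.15,1],[0.65,-0.75,0.05,0,0,0.15,1],[0.6,-0.75,0.05,0,0,0.15,1],[0.6,-0.75,0.05,0,0,0.15,1],[0.6,-0.8,0.05,0,0,0.15,1]],
  ],
)

```text
clock: 1.1
position: [0.3106, -0.4002, 0.2211]
tool_rot: [-3.141, 0.0, 0.221]
force: [0.8, -0.1, 0.5]
grip_width: 0.0855
finger_force: 0.0
```

Call:
move_arm(
  plan=[
    [[0.6,-0.8,0.05,0,0,0.15,1],[0.55,-0.8,0.05,0,0,0.15,1],[0.55,-0.8,0.05,0,0,0.15,1],[0.55,-0.8,0.05,0,0,0.15,1],[0.55,-0.85,0.05,0,0,0.15,1],[0.5,-0.85,0.05,0,0,0.15,1],[0.5,-0.85,0.05,0,0,0.15,1],[0.5,-0.85,0.05,0,0,0.15,1],[0.5,-0.85,0.05,0,0,0.15,1],[0.45,-0.85,0.05,0,0,0.15,1]],
  ],
)

```text
clock: 2.1
position: [0.3896, -0.2201, 0.2111]
tool_rot: [-3.141, 0.0, 0.064]
force: [0.8, -0.2, 0.9]
grip_width: 0.0853
finger_force: 0.0
```

Call:
move_arm(
  plan=[
    [[0.45,-0.85,0.05,0,0,0.15,1],[0.45,-0.9,0.05,0,0,0.15,1],[0.4,-0.9,0.05,0,0,0.15,1],[0.4,-0.9,0.05,0,0,0.15,1],[0.2,-0.95,0.25,0,0,0,1],[0.2,-0.95,0.25,0,0,0,1],[0.2,-0.95,0.25,0,0,0,1],[0.2,-0.95,0.25,0,0,0,1],[0.2,-0.95,0.25,0,0,0,1],[0.2,-0.95,0.25,0,0,0,1]],
  ],
)

```text
clock: 3.1
position: [0.4442, -0.0338, 0.177]
tool_rot: [-3.142, 0.0, 0.002]
force: [-0.9, -0.2, -0.2]
grip_width: 0.0856
finger_force: 0.0
```

```bash
python3 - <<'E'
from plan import *
s,r=snap('wrist','w1');c=cam(r,s)
h=cv2.cvtColor(r['color'],cv2.COLOR_RGB2HSV)
m=(((h[...,0]<5)|(h[...,0]>174))&(h[...,1]>170)&(h[...,2]>90)).astype(np.uint8)
k,l,st,ce=cv2.connectedComponentsWithStats(m);print(st[1:],ce[1:])
for q in ([.462,.054,.102],[.462,.054,.055],V(0,0,.105)):print(proj(c,q))
print(s['qpos'],r['tool_from_camera'])
E
```

```text
[[126 166   1   1   1]
 [129 166   1   1   1]
 [131 166   8   4  12]
 [119 168   5   6  12]
 [125 168   1   1   1]
 [127 169   1   1   1]
 [129 168   1   1   1]
 [136 171   2   2   2]
 [139 170   1   2   2]
 [139 173   1   1   1]
 [141 173   1   1   1]
 [119 175   1   1   1]
 [137 175   2   1   2]
 [139 175   4   3   6]
 [137 179   5   7  11]
 [120 180   2   2   2]
 [122 183   1   1   1]
 [142 183   1   1   1]
 [123 184   2   2   2]
 [128 185   1   1   1]
 [128 186   4   3   6]
 [133 187   1   1   1]
 [136 187   1   1   1]
 [133 189   1   1   1]] [[126.         166.        ]
 [129.         166.        ]
 [134.08333333 167.83333333]
 [121.08333333 170.58333333]
 [125.         168.        ]
 [127.         169.        ]
 [129.         168.        ]
 [136.5        171.5       ]
 [139.         170.5       ]
 [139.         173.        ]
 [141.         173.        ]
 [119.         175.        ]
 [137.5        175.        ]
 [140.66666667 176.        ]
 [139.         182.27272727]
 [120.5        180.5       ]
 [122.         183.        ]
 [142.         183.        ]
 [123.5        184.5       ]
 [128.         185.        ]
 [129.33333333 187.33333333]
 [133.         187.        ]
 [136.         187.        ]
 [133.         189.        ]]
[126.21705638 179.2842023 ]
[148.03603064 165.04897171]
[158.14619533 -70.21628536]
[ 0.09412663  0.32390591 -0.18472845  2.10167331  0.08838098  0.72337827
 -1.71665041] [[-4.24471199e-04 -9.59011320e-01 -2.83367443e-01  7.28367727e-02]
 [ 9.99999357e-01 -1.09063623e-04 -1.12884414e-03  1.39607508e-04]
 [ 1.05166923e-03 -2.83367739e-01  9.59010750e-01 -1.42435145e-01]
 [ 0.00000000e+00  0.00000000e+00  0.00000000e+00  1.00000000e+00]]
```

View pics/w1.png

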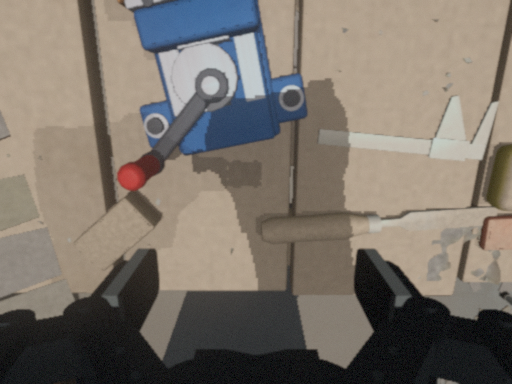

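The wrist view shows the handle top at (131,175) and the lever pivot at (211,85). The handle prediction was (126,179), so it agrees within a few mm.

```bash
python3 - <<'E'
from plan import *
D=np.load('pics/w1.npy',allow_pickle=True).item();c=cam(D['r'],D['s'])
h=plane(c,(131.,176.),.098);pv=plane(c,(211,85),.057);print(h,pv,np.linalg.norm((h-pv)[:2]))
for b,z in(((156,125),.0165),((291,97),.0165)):print(plane(c,b,z))
H=.5*(h[:2]+[.462,.054]);print(H)
rows([([*H,.13],down(-5),1),([*H,.064],down(-5),1,5)])
E
```

```text
[0.46330911 0.0520852  0.098     ] [5.23705714e-01 4.46497691e-04 5.70000000e-02] 0.07946260214792701
[0.49053818 0.05631398 0.0165    ]
[ 0.51481435 -0.06394626  0.0165    ]
[0.46265456 0.0530426 ]
[[0.18,-0.84,0.46,0,0,0.17,1],[0.17,-0.84,0.47,0,0,0.18,1],[0.16,-0.84,0.46,-0.01,0,0.17,1],[0.14,-0.85,0.47,0,0,0.18,1],[0.12,-0.85,0.46,0,0.01,0.17,1],[0,0,0.66,0,0,0,1],[0,0,0.66,0,0,0,1],[0,0,0.66,0,0,0,1],[0,0,0.66,0,0,0,1],[0,0,0.66,0,0,0,1]]
end [0.4627 0.0531 0.0641] [-180.   -0.   -5.]
```

Call:
move_arm(
  plan=[
    [[0.2,-0.85,0.45,0,0,0.2,1],[0.15,-0.85,0.45,0,0,0.2,1],[0.15,-0.85,0.45,0,0,0.2,1],[0.15,-0.85,0.45,0,0,0.15,1],[0.15,-0.85,0.45,0,0,0.1,1],[0,0,0.6,0,0,0,1],[0,0,0.6,0,0,0,1],[0,0,0.7,0,0,0,1],[0,0,0.7,0,0,0,1],[0,0,0.7,0,0,0,1]],
  ],
)

```text
clock: 4.15
position: [0.4632, 0.0488, 0.0653]
tool_rot: [3.141, 0.0, -0.088]
force: [0.4, -0.1, -0.4]
grip_width: 0.0854
finger_force: 0.0
```

Call:
move_arm(
  plan=[
    [[0,0,0,0,0,0,-0.2],[0,0,0,0,0,0,-0.5],[0,0,0,0,0,0,-1],[0,0,0,0,0,0,-1],[0,0,0,0,0,0,-1],[0,0,0,0,0,0,-1],[0,0,0,0,0,0,-1],[0,0,0,0,0,0,-1],[0,0,0,0,0,0,-1],[0,0,0,0,0,0,-1]],
  ],
  grip_force=40,
)

```text
clock: 5.15
position: [0.4635, 0.0503, 0.0668]
tool_rot: [-3.141, -0.0, -0.087]
force: [-3.3, 3.3, 6.1]
grip_width: 0.0175
finger_force: 38.8
```

```bash
sed -i 's/\[.603,.020,0.\]/[.6043,.0186,0.]/' plan.py; cat >> plan.py <<'E'
PIV=np.array([.5235,.0012])
def swing(p0,dth,psi1,n,g=-1):
    """arc about the pivot by dth deg from p0, tool yaw to psi1, n rows"""
    s=observe();psi0=np.degrees(s['tool_rot'][2]);v=np.array(p0[:2])-PIV;segs=[]
    for i in range(1,n+1):
        q=PIV+Ro.from_euler('z',dth*i/n,degrees=True).apply([*v,0])[:2]
        segs.append(([*q,p0[2]],down(psi0+(psi1-psi0)*i/n),g))
    return segs
E
python3 - <<'E'
from plan import *
s=observe();p=s['position'];v=p[:2]-PIV;print(p,s['force'],s['grip_width'],np.hypot(*v),np.degrees(np.arctan2(v[1],v[0])))
rows(swing(p,96,62,20))
E
```

```text
[0.46354386 0.05030614 0.06681742] [-3.27041094  3.29489726  6.11996432] 0.01745911084378874 0.07749936930168476 140.68134705902506
[[-0.17,0.28,0,-0.01,0,-0.56,-1],[-0.17,0.27,0,0.01,0,-0.56,-1],[-0.15,0.29,0,0,0,-0.55,-1],[-0.15,0.29,0,0,0,-0.56,-1],[-0.15,0.29,0,0,0,-0.56,-1],[-0.13,0.29,0,0,0,-0.56,-1],[-0.13,0.3,0,0,0,-0.56,-1],[-0.12,0.3,0,0,-0.01,-0.55,-1],[-0.11,0.31,0,0,0,-0.56,-1],[-0.11,0.3,0,0,0,-0.56,-1]]
[[-0.1,0.31,0,0,0,-0.56,-1],[-0.09,0.31,0,0,0,-0.56,-1],[-0.08,0.32,0,0,0,-0.55,-1],[-0.07,0.32,0,0,0,-0.56,-1],[-0.07,0.31,0,-0.01,0,-0.56,-1],[-0.05,0.32,0,0,0,-0.56,-1],[-0.05,0.32,0,0,0,-0.56,-1],[-0.04,0.33,0,0,0,-0.56,-1],[-0.04,0.32,0,0,0,-0.55,-1],[-0.02,0.32,0,0,0,-0.56,-1]]
end [ 0.4809 -0.0635  0.0668] [180.   0.  62.]
```

Call:
move_arm(
  plan=[
    [[-0.15,0.3,0,0,0,-0.55,-1],[-0.15,0.3,0,0,0,-0.55,-1],[-0.15,0.3,0,0,0,-0.55,-1],[-0.15,0.3,0,0,0,-0.55,-1],[-0.15,0.3,0,0,0,-0.55,-1],[-0.15,0.3,0,0,0,-0.55,-1],[-0.15,0.3,0,0,0,-0.55,-1],[-0.1,0.3,0,0,0,-0.55,-1],[-0.1,0.3,0,0,0,-0.55,-1],[-0.1,0.3,0,0,0,-0.55,-1]],
  ],
)

```text
clock: 6.15
position: [0.4456, -0.012, 0.0665]
tool_rot: [-3.14, 0.002, 0.493]
force: [-11.5, 6.6, 11.4]
grip_width: 0.0171
finger_force: 39.7
```

```bash
python3 - <<'E'
from plan import *
s=observe();p=s['position'];v=p[:2]-PIV;print(p,s['force'],s['grip_width'],s['tool_rot'],np.hypot(*v),np.degrees(np.arctan2(v[1],v[0])))
rows(swing(p,50,65,11))
E
```

```text
[ 0.44562081 -0.01201962  0.06652728] [-11.54896935   6.55012357  11.43141265] 0.017149789645046355 [-3.14039587e+00  2.32422126e-03  4.92727028e-01] 0.07899320819920215 -170.36614658979855
[[-0.09,0.3,0,-0.01,0.02,-0.56,-1],[-0.08,0.3,0,0,0,-0.55,-1],[-0.08,0.31,0,0,0,-0.56,-1],[-0.06,0.3,0,0,0,-0.56,-1],[-0.07,0.31,0,0,0,-0.56,-1],[-0.05,0.31,0,0,0,-0.55,-1],[-0.05,0.31,0,0,0,-0.56,-1],[-0.05,0.31,0,0,0,-0.56,-1],[-0.03,0.31,0,0,0,-0.55,-1],[-0.03,0.31,0,0,0,-0.56,-1]]
[[-0.03,0.31,0,0,0,-0.56,-1],[0,0,0,0,0,0,-1],[0,0,0,0,0,0,-1],[0,0,0,0,0,0,-1],[0,0,0,0,0,0,-1],[0,0,0,0,0,0,-1],[0,0,0,0,0,0,-1],[0,0,0,0,0,0,-1],[0,0,0,0,0,0,-1],[0,0,0,0,0,0,-1]]
end [ 0.4835 -0.067   0.0665] [-180.    0.   65.]
```

Call:
move_arm(
  plan=[
    [[-0.15,0.3,-0.05,0,0,-0.55,-1],[-0.1,0.3,0,0,0,-0.55,-1],[-0.1,0.3,0,0,0,-0.55,-1],[-0.05,0.3,0,0,0,-0.55,-1],[-0.05,0.3,0,0,0,-0.55,-1],[-0.05,0.3,0,0,0,-0.55,-1],[-0.05,0.3,0,0,0,-0.55,-1],[-0.05,0.3,0,0,0,-0.55,-1],[0,0.3,0,0,0,-0.55,-1],[0,0.3,0,0,0,-0.55,-1]],
  ],
)

```text
clock: 7.15
position: [0.4757, -0.0636, 0.0669]
tool_rot: [-3.138, 0.003, 1.067]
force: [-14.2, -2.0, 0.1]
grip_width: 0.0172
finger_force: 41.7
```

```bash
python3 - <<'E'
from plan import *
s=observe();p=s['position'];v=p[:2]-PIV;print(p,s['force'],s['grip_width'],s['tool_rot'],np.hypot(*v),np.degrees(np.arctan2(v[1],v[0])))
R=Ro.from_euler('xyz',s['tool_rot']);print(V(0,0,.09))
E
```

```text
[ 0.47566365 -0.06360527  0.06686678] [-14.17676435  -2.02926148   0.07570451] 0.017243495840527905 [-3.13810863  0.00337144  1.06742942] 0.08054837019069515 -126.43308578309723
[0.6043 0.0186 0.09  ]
```

Call:
move_arm(
  plan=[
    [[0,0,0,0,0,0,0],[0,0,0,0,0,0,0.5],[0,0,0,0,0,0,1],[0,0,0,0,0,0,1],[0,0,0,0,0,0,1],[0,0,-0.5,0,0,0,1],[0,0,-1,0,0,0,1],[0,0,-1,0,0,0,1],[0,0,-1,0,0,0,1],[0,0,-1,0,0,0,1]],
  ],
)

```text
clock: 8.15
position: [0.4779, -0.0628, 0.1588]
tool_rot: [3.141, -0.0, 1.065]
force: [-1.0, 0.4, 0.3]
grip_width: 0.0851
finger_force: 0.0
```

```bash
python3 - <<'E'
from plan import *
P=np.array([[.4635,.0503],[.4456,-.012],[.4757,-.0636]])
from scipy.optimize import least_squares
print(least_squares(lambda c:np.linalg.norm(P-c,axis=1)-.08,[.52,0]).x)
s=observe();print(s['position'],s['force'],s['grip_width'])
# re-measure block and jaw from top
s,r=snap('top','top1');c=cam(r)
x,y,w,h=180,140,90,110
cv2.imwrite('pics/c3.png',cv2.resize(r['color'][y:y+h,x:x+w,::-1],None,fx=5,fy=5,interpolation=cv2.INTER_CUBIC))
# approach: pre-grasp over left-up, then grasp pose; dir a=-45
for a in(-45,):
    Q=down(101.2,a);g=V(-0,10,90*.001*1000) if 0 else V(0,.010,.090)
    tcp=g+Q.apply([0,0,.019]);pre=g+Q.apply([0,0,.019-.09])
    print('grasp tcp',tcp,'pre',pre)
    rows([(V(-.03,.06,.22),down(101.2,-20),1),(pre,Q,1)])
E
```

```text
[ 0.52496743 -0.00072505]
[ 0.47792493 -0.06280083  0.15884273] [-1.00252321  0.38805397  0.26785819] 0.08509208179143496
grasp tcp [0.6049672  0.01523039 0.07656497] pre [0.5926062  0.07765799 0.14020458]
[[0.88,0.05,-0.32,-0.13,-0.35,-0.74,1],[0.86,0.12,-0.36,-0.12,-0.36,-0.73,1],[0.84,0.19,-0.38,-0.13,-0.35,-0.74,1],[0.8,0.26,-0.41,-0.12,-0.36,-0.74,1],[0.76,0.32,-0.44,-0.13,-0.35,-0.74,1],[0.72,0.39,-0.46,-0.13,-0.36,-0.73,1],[0.67,0.45,-0.48,-0.12,-0.35,-0.74,1],[0.62,0.5,-0.5,-0.13,-0.36,-0.74,1],[0.56,0.56,-0.51,-0.12,-0.35,-0.74,1],[0.27,0.3,0.75,0,-0.83,0,1]]
[[0.34,0.3,0.72,0,-0.84,0,1],[0.4,0.3,0.69,0,-0.83,0,1],[0.46,0.3,0.65,0,-0.84,0,1],[0.51,0.3,0.61,0,-0.83,0.01,1],[0,0,0,0,0,0,1],[0,0,0,0,0,0,1],[0,0,0,0,0,0,1],[0,0,0,0,0,0,1],[0,0,0,0,0,0,1],[0,0,0,0,0,0,1]]
end [0.5926 0.0776 0.1402] [180.   45.  101.2]
```

View pics/c3.png

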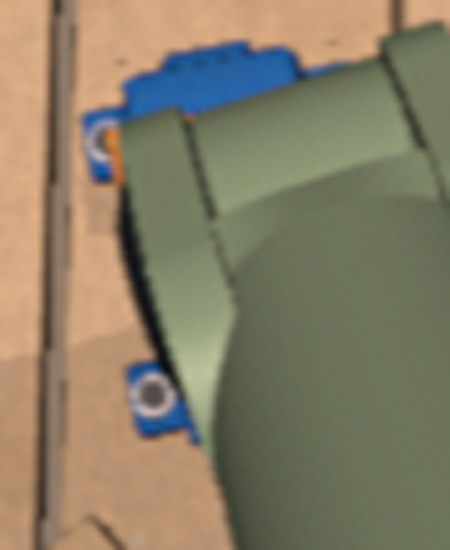

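The picture shows only the arm over the vice. A corner of the block shows orange at about (115,150) in the crop, so it is still there.

Call:
move_arm(
  plan=[
    [[0.9,0.05,-0.3,-0.1,-0.35,-0.75,1],[0.85,0.1,-0.35,-0.1,-0.35,-0.75,1],[0.85,0.2,-0.4,-0.15,-0.35,-0.75,1],[0.8,0.25,-0.4,-0.1,-0.35,-0.75,1],[0.75,0.3,-0.45,-0.15,-0.35,-0.75,1],[0.7,0.4,-0.45,-0.1,-0.35,-0.75,1],[0.65,0.45,-0.5,-0.15,-0.35,-0.75,1],[0.6,0.5,-0.5,-0.1,-0.35,-0.75,1],[0.55,0.55,-0.5,-0.15,-0.35,-0.7,1],[0.3,0.3,0.6,0,-0.8,0,1]],
  ],
)

```text
clock: 9.2
position: [0.5683, 0.0746, 0.2052]
tool_rot: [-3.141, 0.425, 1.775]
force: [-1.1, -0.3, -0.5]
grip_width: 0.0855
finger_force: 0.0
```

```bash
sed -i 's/\[.6043,.0186,0.\]/[.605,.0175,0.]/' plan.py; python3 - <<'E'
from plan import *
s=observe();print(s['qpos'].round(2))
Q=down(101.2,-45);g=V(0,.010,.090);pre=g+Q.apply([0,0,.019-.09])
rows([(pre,Q,1)])
E
```

```text
[-0.06  0.57 -0.59  1.76  0.75  1.21 -0.78]
[[0.3,0.31,0.76,0.01,-0.86,0.02,1],[0.37,0.31,0.72,0.01,-0.86,0.02,1],[0.43,0.32,0.69,0.01,-0.86,0.02,1],[0.49,0.31,0.65,0.01,-0.86,0.01,1],[0,0,0,0,0,0,1],[0,0,0,0,0,0,1],[0,0,0,0,0,0,1],[0,0,0,0,0,0,1],[0,0,0,0,0,0,1],[0,0,0,0,0,0,1]]
end [0.5933 0.0766 0.1402] [-180.    45.   101.2]
```

Call:
move_arm(
  plan=[
    [[0.3,0.3,0.75,0,-0.85,0,1],[0.35,0.3,0.7,0,-0.85,0,1],[0.45,0.3,0.7,0,-0.85,0,1],[0.5,0.3,0.65,0,-0.85,0,1],[0,0,0,0,0,0,1],[0,0,0,0,0,0,1],[0,0,0,0,0,0,1],[0,0,0,0,0,0,1],[0,0,0,0,0,0,1],[0,0,0,0,0,0,1]],
  ],
)

```text
clock: 10.2
position: [0.5906, 0.0753, 0.1382]
tool_rot: [-3.136, 0.78, 1.776]
force: [0.7, 1.2, -0.0]
grip_width: 0.0852
finger_force: 0.0
```

```bash
python3 - <<'E'
from plan import *
s,r=snap('wrist','w2');print(s['position'],s['tool_rot'],s['qpos'].round(2))
S,rs=snap('scene','s2')
a=r['color'][:,:,::-1];b=cv2.resize(rs['color'][150:260,150:290,::-1],(489,384),interpolation=cv2.INTER_CUBIC)
m=np.hstack([a,b]);cv2.imwrite('pics/m2.png',cv2.resize(m,(800,int(800*384/m.shape[1]))))
c=cam(r,s)
h=cv2.cvtColor(r['color'],cv2.COLOR_RGB2HSV)
for q in (V(-.016,.05,.105),V(.016,.05,.105),V(.016,-.05,.105),V(-.016,-.05,.105)):print(proj(c,q).round(1))
Q=down(101.2,-45);g=V(0,.010,.090)
rows([(g+Q.apply([0,0,.019]),Q,1,6)])
E
```

```text
[0.59062598 0.07532103 0.13819879] [-3.1359815   0.77984819  1.77639409] [-0.31  0.79 -0.43  1.71  0.99  1.38 -1.05]
[231.2 200.6]
[289.9 200.9]
[278.2 257.9]
[238.6 257.7]
[[-0.02,0.02,0.73,0,-0.01,0.01,1],[-0.01,0.03,0.74,0,-0.01,0.02,1],[-0.01,0.02,0.73,0.01,-0.01,0.01,1],[-0.02,0.02,0.73,0,0,0.01,1],[-0.01,0.03,0.74,0,-0.01,0.01,1],[-0.01,0.02,0.73,0,-0.01,0.02,1],[0,0,0,0,0,0,1],[0,0,0,0,0,0,1],[0,0,0,0,0,0,1],[0,0,0,0,0,0,1]]
end [0.6056 0.0142 0.0765] [179.9  45.  101.2]
```

View pics/m2.png

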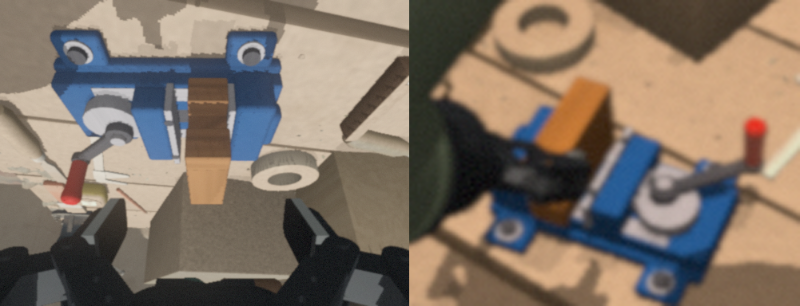

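The wrist view shows the block standing with its slot facing left, within about 1 mm of the prediction. The jaw is drawn back and the lever points front right. Advancing and gripping.

Call:
move_arm(
  plan=[
    [[0,0,0.75,0,0,0,1],[0,0.05,0.75,0,0,0.05,1],[0,0,0.75,0,0,0,1],[-0.05,0.05,0.75,0,0,0,1],[0,0,0.75,0,0,0.05,1],[0,0.05,0.75,0,0,0,1],[0,0,0,0,0,0,0.4],[0,0,0,0,0,0,0.2],[0,0,0,0,0,0,0],[0,0,0,0,0,0,-0.1]],
  ],
)

```text
clock: 11.3
position: [0.6061, 0.0143, 0.0747]
tool_rot: [3.137, 0.78, 1.763]
force: [0.4, 0.3, 0.5]
grip_width: 0.0384
finger_force: 0.0
```

Call:
move_arm(
  plan=[
    [[0,0,0,0,0,0,-1],[0,0,0,0,0,0,-1],[0,0,0,0,0,0,-1],[0,0,0,0,0,0,-1],[0,0,0,0,0,0,-1],[0,0,0,0,0,0,-1],[0,0,0,0,0,0,-1],[0,0,0,0,0,0,-1],[0,0,0,0,0,0,-1],[0,0,0,0,0,0,-1]],
  ],
  grip_force=60,
)

```text
clock: 12.3
position: [0.6052, 0.014, 0.0747]
tool_rot: [3.139, 0.781, 1.764]
force: [-9.6, 3.7, 7.2]
grip_width: 0.0312
finger_force: 59.7
```

```bash
python3 - <<'E'
from plan import *
s=observe();p=s['position'];R=Ro.from_euler('xyz',s['tool_rot']);print(p,s['tool_rot'],s['force'],s['grip_width'],inV(p))
bc=V(0,0,.0675); off=R.inv().apply(bc-p);print('block centre in tool',off)
np.save('off.npy',off)
# lift 85mm, then turn about block centre to +45, at x=-5mm
ctr=V(-.004,0,.155)
segs=[(p+[0,0,.045],R,-1)]
segs=[(p+np.array([0,0,.0875]),R,-1,6)]
for a in range(-40,46,5):
    Q=down(101.2,a);segs.append((ctr-Q.apply(off),Q,-1))
rows(segs)
E
```

```text
[0.60520373 0.01396813 0.07470768] [3.13938323 0.78060102 1.76412929] [-9.60730437  3.65963869  7.20803454] 0.03122683163434429 [-0.00048616 -0.00350418  0.07470768]
block centre in tool [0.00756251 0.00047278 0.0026554 ]
[[-0.51,0,-0.52,0,0,0,-1],[-0.52,0,-0.52,0,0,0,-1],[-0.51,0,-0.51,0,0,0,-1],[-0.51,0,-0.52,0,0,0,-1],[-0.52,0.01,-0.52,0,0,0,-1],[-0.51,0,-0.52,0,0,0,-1],[-0.01,-0.2,0.03,0.01,0.79,-0.01,-1],[-0.01,0,0.04,0,0.83,0,-1],[-0.01,0,0.03,0,0.83,0,-1],[-0.01,0,0.03,0,0.84,0,-1]]
[[-0.01,0,0.04,0,0.83,0,-1],[-0.01,0,0.03,0,0.83,-0.01,-1],[-0.01,0,0.03,0,0.84,0,-1],[-0.01,0,0.04,0,0.83,0,-1],[-0.01,0,0.03,0,0.83,0,-1],[-0.01,0,0.03,0,0.84,0,-1],[-0.01,0,0.04,0,0.83,0,-1],[-0.01,0,0.03,0,0.83,0,-1],[-0.01,0,0.03,0,0.84,0,-1],[-0.01,0,0.04,0,0.83,0,-1]]
[[-0.01,0,0.03,0,0.83,0,-1],[-0.01,0,0.03,0,0.84,0,-1],[-0.01,0,0.04,0,0.83,0,-1],[-0.01,0,0.03,0,0.83,0,-1],[0,0,0,0,0,0,-1],[0,0,0,0,0,0,-1],[0,0,0,0,0,0,-1],[0,0,0,0,0,0,-1],[0,0,0,0,0,0,-1],[0,0,0,0,0,0,-1]]
end [0.6021 0.0096 0.1516] [-180.   -45.   101.2]
```

Call:
move_arm(
  plan=[
    [[-0.2,-0.1,-0.2,0,0,0,-1],[-0.5,-0.1,-0.5,0,0,0,-1],[-0.5,0,-0.5,0,0,0,-1],[-0.5,0,-0.5,0,0,0,-1],[-0.5,0,-0.5,0,0,0,-1],[-0.5,0,-0.5,0,0,0,-1],[-0.5,0,-0.5,0,0,0,-1],[0,0,0.05,0,0.8,0,-1],[0,0,0.05,0,0.8,0,-1],[0,0,0.05,0,0.8,0,-1]],
  ],
)

```text
clock: 13.3
position: [0.6025, 0.0108, 0.1635]
tool_rot: [3.138, 0.526, 1.765]
force: [0.1, -0.8, -1.5]
grip_width: 0.0311
finger_force: 59.1
```

Call:
move_arm(
  plan=[
    [[0,0,0.05,0,0.8,0,-1],[0,0,0.05,0,0.8,0,-1],[0,0,0.05,0,0.8,0,-1],[0,0,0.05,0,0.8,0,-1],[0,0,0.05,0,0.8,0,-1],[0,0,0.05,0,0.8,0,-1],[0,0,0.05,0,0.8,0,-1],[0,0,0.05,0,0.8,0,-1],[0,0,0.05,0,0.8,0,-1],[0,0,0.05,0,0.8,0,-1]],
  ],
)

```text
clock: 14.3
position: [0.6028, 0.0084, 0.1538]
tool_rot: [3.138, -0.311, 1.767]
force: [0.2, 0.0, -2.9]
grip_width: 0.0316
finger_force: 59.1
```

```bash
python3 - <<'E'
from plan import *
s=observe();p=s['position'];R=Ro.from_euler('xyz',s['tool_rot']);print(s['force'],s['grip_width'],s['qpos'].round(2))
off=np.load('off.npy');print(inV(p+R.apply(off)))
ctr=V(-.004,0,.150);Q=down(101.2,45)
rows([(ctr-Q.apply(off),Q,-1)],speed=.8)
E
```

```text
[ 0.16828952  0.04849444 -2.91071572] 0.03161068229290645 [ 0.6   0.78 -0.87  1.64  0.31  0.98 -0.09]
[-0.00347445 -0.00046378  0.15361438]
[[-0.01,0,0.06,0.01,0.75,0,-1],[-0.01,-0.01,0.06,0,0.76,0.01,-1],[-0.02,0,0.06,0.01,0.75,0,-1],[-0.02,-0.01,0.06,0,0.76,0,-1],[-0.03,0,0.05,0.01,0.75,0,-1],[-0.03,-0.01,0.06,0,0.76,0.01,-1],[0,0,0,0,0,0,-1],[0,0,0,0,0,0,-1],[0,0,0,0,0,0,-1],[0,0,0,0,0,0,-1]]
end [0.6019 0.0096 0.1465] [-180.   -45.   101.2]
```

Call:
move_arm(
  plan=[
    [[0,0,0.05,0,0.75,0,-1],[0,0,0.05,0,0.75,0,-1],[0,0,0.05,0.05,0.75,0,-1],[0,0,0.05,0,0.75,0,-1],[-0.05,-0.05,0.05,0,0.75,0,-1],[-0.05,0,0.05,0,0.8,0.05,-1],[0,0,0,0,0,0,-1],[0,0,0,0,0,0,-1],[0,0,0,0,0,0,-1],[0,0,0,0,0,0,-1]],
  ],
)

```text
clock: 15.3
position: [0.6014, 0.0108, 0.1474]
tool_rot: [-3.135, -0.783, 1.762]
force: [1.0, -1.0, -0.4]
grip_width: 0.0311
finger_force: 59.3
```

```bash
python3 - <<'E'
from plan import *
s=observe();p=s['position'];R=Ro.from_euler('xyz',s['tool_rot']);print(p,s['tool_rot'],s['force'],s['grip_width'],s['qpos'].round(2))
off=np.load('off.npy');c0=p+R.apply(off);print(inV(c0))
S,rs=snap('scene','s3');_,rw=snap('wrist','w3')
cs=cam(rs);
for P in [(-.016,-.0375,.05),(-.016,.0375,.05),(-.016,-.0375,-.05),(-.016,.0375,-.05),(.016,.0375,-.05),(.016,.0375,.05)]:
    print(P,(proj(cs,c0+Rv.apply(P))-[150,130]).round(1)*4)
cv2.imwrite('pics/c5.png',np.hstack([cv2.resize(rs['color'][130:260,150:280,::-1],None,fx=4,fy=4,interpolation=cv2.INTER_CUBIC),cv2.resize(np.vstack([rw['color'][:,:,::-1],np.zeros((332,512,3),np.uint8)])[:520,:],(278,283))[:0].reshape(0,278,3) if 0 else np.zeros((520,1,3),np.uint8)]))
E
```

```text
[0.60142438 0.01075559 0.14736785] [-3.13531599 -0.78287059  1.76172681] [ 0.96025081 -0.95778762 -0.40392243] 0.031087557622239713 [ 0.81  1.05 -1.03  1.52  0.09  1.12  0.17]
[-0.00432852  0.00131235  0.15081737]
(-0.016, -0.0375, 0.05) [271.6  92. ]
(-0.016, 0.0375, 0.05) [206.  187.6]
(-0.016, -0.0375, -0.05) [284.4 220. ]
(-0.016, 0.0375, -0.05) [225.6 314.4]
(0.016, 0.0375, -0.05) [173.6 297.2]
(0.016, 0.0375, 0.05) [148.8 170.4]
```

View pics/c5.png

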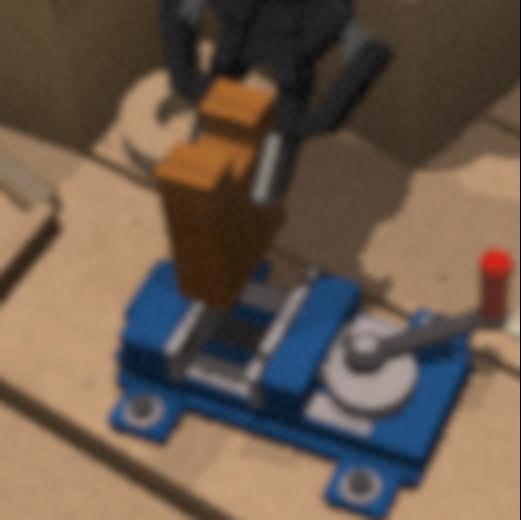

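The block is held slotted end up over the open jaws, with its top at (215,100)-(190,180) and its bottom at (200,300). Lowering now.

```bash
python3 - <<'E'
from plan import *
off=np.load('off.npy');Q=down(101.2,45)
rows([(V(-.005,0,.100)-Q.apply(off),Q,-1,4),(V(-.005,0,.082)-Q.apply(off),Q,-1,6)])
E
```

```text
[[-0.46,0,0.44,-0.01,0,-0.01,-1],[-0.45,-0.01,0.44,0,0.01,-0.01,-1],[-0.46,-0.01,0.43,-0.01,0,-0.01,-1],[-0.45,0,0.44,-0.01,0.01,-0.01,-1],[-0.11,0,0.11,0,0,0,-1],[-0.1,0,0.1,0,0,0,-1],[-0.11,0,0.11,0,0,0,-1],[-0.11,0,0.1,0,0,0,-1],[-0.1,0,0.11,0,0,0,-1],[-0.11,0,0.11,0,0,0,-1]]
end [0.6011 0.0094 0.0785] [180.  -45.  101.2]
```

Call:
move_arm(
  plan=[
    [[-0.45,0,0.45,0,0,0,-1],[-0.45,0,0.45,0,0,0,-1],[-0.45,0,0.45,0,0,0,-1],[-0.45,-0.05,0.45,0,0,0,-1],[-0.1,0,0.1,0,0,0,-1],[-0.1,0,0.1,0,0,0,-1],[-0.1,0,0.1,0,0,0,-1],[-0.1,0,0.1,0,0,0,-1],[-0.1,0,0.1,0,0,0,-1],[-0.1,0,0.1,0,0,0,-1]],
  ],
)

```text
clock: 16.4
position: [0.6001, 0.0097, 0.0785]
tool_rot: [-3.134, -0.785, 1.759]
force: [0.0, 0.4, -2.5]
grip_width: 0.0312
finger_force: 59.3
```

```bash
python3 - <<'E'
from plan import *
s=observe();p=s['position'];R=Ro.from_euler('xyz',s['tool_rot']);print(p,s['tool_rot'],s['force'],s['moment'],s['grip_width'])
print(inV(p+R.apply(np.load('off.npy'))))
E
```

```text
[0.60007066 0.00971874 0.07849107] [-3.13390906 -0.7849797   1.75901414] [ 0.01334483  0.35657287 -2.49289379] [-1.0152039  -0.23087274 -0.03147966] 0.031193653226977272
[-0.00584202  0.00055002  0.08195538]
```

Call:
move_arm(
  plan=[
    [[-0.02,0,0.02,0,0,0,-1],[-0.02,0,0.02,0,0,0,-1],[-0.02,0,0.02,0,0,0,-1],[-0.02,0,0.02,0,0,0,-1],[-0.02,0,0.02,0,0,0,-1],[-0.02,0,0.02,0,0,0,-1],[0,0,0,0,0,0,-1],[0,0,0,0,0,0,-1],[0,0,0,0,0,0,-1],[0,0,0,0,0,0,-1]],
  ],
)

```text
clock: 17.4
position: [0.6, 0.0098, 0.0752]
tool_rot: [-3.134, -0.785, 1.759]
force: [-0.1, -0.4, -1.3]
grip_width: 0.0316
finger_force: 59.3
```

Call:
move_arm(
  plan=[
    [[-0.02,0,0.02,0,0,0,-1],[-0.02,0,0.02,0,0,0,-1],[-0.02,0,0.02,0,0,0,-1],[-0.02,0,0.02,0,0,0,-1],[0,0,0,0,0,0,-1],[0,0,0,0,0,0,-1],[0,0,0,0,0,0,-1],[0,0,0,0,0,0,-1],[0,0,0,0,0,0,-1],[0,0,0,0,0,0,-1]],
  ],
)

```text
clock: 18.4
position: [0.6001, 0.0095, 0.0745]
tool_rot: [-3.134, -0.786, 1.759]
force: [-6.1, -8.9, 21.2]
grip_width: 0.0315
finger_force: 62.0
```

Call:
move_arm(
  plan=[
    [[0.02,0,-0.02,0,0,0,-1],[0.02,0,-0.02,0,0,0,-1],[0,0,0,0,0,0,0],[0,0,0,0,0,0,0.2],[0,0,0,0,0,0,0.4],[0,0,0,0,0,0,0.8],[0,0,0,0,0,0,1],[0,0,-0.3,0,0,0,1],[0,0,-0.5,0,0,0,1],[0,0,-0.8,0,0,0,1]],
  ],
)

```text
clock: 19.4
position: [0.6043, -0.0127, 0.0971]
tool_rot: [-3.133, -0.785, 1.759]
force: [0.8, -1.1, 0.8]
grip_width: 0.0853
finger_force: 0.0
```

Call:
move_arm(
  plan=[
    [[0,0,-0.8,0,0,0,1],[0,0,-0.9,0,0,0,1],[0,0,-0.9,0,0,0,1],[0,0,-0.8,0,0,0,1],[0.3,0,-0.8,0,0,0,1],[0.3,0,-0.8,0,0,0,1],[0,0,0,0,0,0,1],[0,0,0,0,0,0,1],[0,0,0,0,0,0,1],[0,0,0,0,0,0,1]],
  ],
)

```text
clock: 20.4
position: [0.6165, -0.0731, 0.1753]
tool_rot: [-3.133, -0.786, 1.759]
force: [0.1, -0.0, -0.6]
grip_width: 0.0856
finger_force: 0.0
```

```bash
python3 - <<'E'
from plan import *
s,rw=snap('wrist','w6');p=s['position'];print(p,s['tool_rot'],s['force'],s['qpos'].round(2))
_,rs=snap('scene','s6')
cs=cam(rs)
for P in [(-.016,-.0375,.13),(-.016,.0375,.13),(-.016,.0375,.06),(.016,.0375,.13)]:
    print(P,((proj(cs,V(*np.array(P)-[.005,0,0]))-[150,130])*4).round(0))
a=cv2.resize(rs['color'][130:260,150:280,::-1],None,fx=4,fy=4,interpolation=cv2.INTER_CUBIC)
b=cv2.resize(rw['color'][:,:,::-1],(279,209));z=np.zeros((520,279,3),np.uint8);z[:209]=b
cv2.imwrite('pics/c6.png',np.hstack([a,z]))
E
```

```text
[ 0.61654964 -0.07312704  0.17534084] [-3.13258042 -0.78561394  1.75854768] [ 0.10265843 -0.00476991 -0.56987907] [ 0.86  1.06 -1.02  1.36  0.09  1.3   0.23]
(-0.016, -0.0375, 0.13) [283. 184.]
(-0.016, 0.0375, 0.13) [223. 278.]
(-0.016, 0.0375, 0.06) [235. 358.]
(0.016, 0.0375, 0.13) [169. 261.]
```

View pics/c6.png

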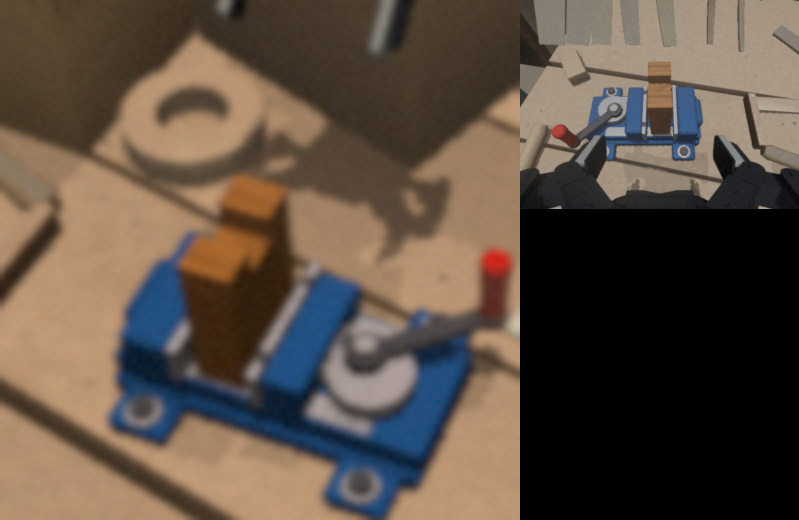

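The block stands slot-up between the open jaws, its top at about (255,190)-(215,260). The lever is still open. Next I go back to the handle.

```bash
python3 - <<'E'
from plan import *
rows([([.50,-.066,.19],down(61),1),([.477,-.063,.15],down(61),1),([.477,-.063,.067],down(61),1,6)])
E
```

```text
[[0.15,-0.57,0.06,-0.27,-0.72,0.63,1],[0.12,-0.57,0.02,-0.27,-0.71,0.63,1],[0.08,-0.59,0.01,-0.26,-0.72,0.63,1],[0.05,-0.58,-0.02,-0.27,-0.72,0.63,1],[0,-0.59,-0.03,-0.27,-0.71,0.64,1],[-0.04,-0.59,-0.05,-0.27,-0.72,0.63,1],[-0.08,-0.58,-0.06,-0.26,-0.72,0.63,1],[-0.13,-0.57,-0.07,-0.27,-0.71,0.63,1],[-0.17,-0.56,-0.07,-0.27,-0.72,0.63,1],[-0.21,-0.54,-0.08,-0.27,-0.72,0.63,1]]
[[-0.14,-0.36,0.67,0,0,0,1],[-0.14,-0.36,0.67,0,0,0,1],[-0.14,-0.36,0.66,0,0,0,1],[0,0,0.69,0,0,0,1],[0,0,0.69,0,0,0,1],[0,0,0.7,0,0,0,1],[0,0,0.69,0,0,0,1],[0,0,0.69,0,0,0,1],[0,0,0.69,0,0,0,1],[0,0,0,0,0,0,1]]
end [ 0.4771 -0.063   0.0671] [180.   0.  61.]
```

Call:
move_arm(
  plan=[
    [[0.15,-0.55,0.05,-0.25,-0.7,0.65,1],[0.1,-0.55,0,-0.25,-0.7,0.65,1],[0.1,-0.6,0,-0.25,-0.7,0.65,1],[0.05,-0.6,0,-0.25,-0.7,0.65,1],[0,-0.6,-0.05,-0.3,-0.75,0.65,1],[-0.05,-0.6,-0.05,-0.3,-0.7,0.65,1],[-0.1,-0.6,-0.05,-0.25,-0.7,0.6,1],[-0.15,-0.55,-0.05,-0.25,-0.7,0.6,1],[-0.15,-0.55,-0.05,-0.25,-0.7,0.6,1],[-0.2,-0.55,-0.1,-0.25,-0.7,0.6,1]],
  ],
)

```text
clock: 21.5
position: [0.4996, -0.0665, 0.1914]
tool_rot: [-3.131, -0.004, 1.067]
force: [0.2, 0.1, -0.1]
grip_width: 0.0855
finger_force: 0.0
```

```bash
python3 - <<'E'
from plan import *
s=observe();print(s['position'],s['tool_rot'])
rows([([.477,-.063,.14],down(61),1,4),([.477,-.063,.067],down(61),1,5)])
E
```

```text
[ 0.49963018 -0.06651246  0.19144965] [-3.13075    -0.00409089  1.06685415]
[[-0.1,-0.26,0.65,-0.03,-0.01,0.01,1],[-0.1,-0.27,0.64,-0.02,-0.01,0,1],[-0.1,-0.26,0.64,-0.03,-0.01,0.01,1],[-0.1,-0.27,0.65,-0.02,-0.01,0,1],[0,0,0.73,0,0,0,1],[0,0,0.73,0,0,0,1],[0,0,0.73,0,0,0,1],[0,0,0.73,0,0,0,1],[0,0,0.73,0,0,0,1],[0,0,0,0,0,0,1]]
end [ 0.4769 -0.063   0.067 ] [-180.    0.   61.]
```

Call:
move_arm(
  plan=[
    [[-0.1,-0.25,0.65,-0.05,0,0,1],[-0.1,-0.25,0.65,0,0,0,1],[-0.1,-0.25,0.65,-0.05,0,0,1],[-0.1,-0.25,0.65,0,0,0,1],[0,0,0.7,0,0,0,1],[0,0,0.7,0,0,0,1],[0,0,0.75,0,0,0,1],[0,0,0.75,0,0,0,1],[0,0,0.75,0,0,0,1],[0,0,0,0,0,0,1]],
  ],
)

```text
clock: 22.5
position: [0.478, -0.0626, 0.0643]
tool_rot: [-3.137, -0.006, 1.07]
force: [0.8, 0.4, -0.0]
grip_width: 0.0854
finger_force: 0.0
```

Call:
move_arm(
  plan=[
    [[0,0,0,0,0,0,0],[0,0,0,0,0,0,-0.4],[0,0,0,0,0,0,-1],[0,0,0,0,0,0,-1],[0,0,0,0,0,0,-1],[0,0,0,0,0,0,-1],[0,0,0,0,0,0,-1],[0,0,0,0,0,0,-1],[0,0,0,0,0,0,-1],[0,0,0,0,0,0,-1]],
  ],
  grip_force=40,
)

```text
clock: 23.5
position: [0.4787, -0.0631, 0.0666]
tool_rot: [-3.14, -0.006, 1.069]
force: [-2.2, 0.1, 9.2]
grip_width: 0.0175
finger_force: 38.7
```

```bash
sed -i 's/^PIV=.*/PIV=np.array([.5243,.0002])/' plan.py; python3 - <<'E'
from plan import *
s=observe();p=s['position'];v=p[:2]-PIV;print(p,s['force'],s['grip_width'],np.hypot(*v),np.degrees(np.arctan2(v[1],v[0])))
p0=np.array([*(PIV+v/np.hypot(*v)*.080),p[2]])
rows(swing(p0,-92,-25,20))
E
```

```text
[ 0.47866633 -0.06309133  0.06658024] [-2.18485166  0.13029327  9.16962847] 0.017472786021409406 0.07802707079047315 -125.79197383779808
[[-0.05,-0.33,0,-0.02,-0.06,0.72,-1],[0.06,-0.32,0,0,0,0.72,-1],[0.05,-0.31,0,0,0,0.72,-1],[0.06,-0.32,0,0,0,0.72,-1],[0.06,-0.31,0,0,0,0.71,-1],[0.06,-0.32,0,0,0,0.72,-1],[0.06,-0.31,0,0,0,0.72,-1],[0.06,-0.32,0,0,0,0.72,-1],[0.07,-0.31,0,0,0,0.72,-1],[0.07,-0.32,0,0,0,0.72,-1]]
[[0.06,-0.31,0,0,0,0.72,-1],[0.07,-0.31,0,0,0,0.72,-1],[0.07,-0.32,0,0,0,0.72,-1],[0.08,-0.31,0,0,0,0.71,-1],[0.07,-0.31,0,0,0,0.72,-1],[0.08,-0.32,0,0,0,0.72,-1],[0.07,-0.31,0,0,0,0.72,-1],[0.08,-0.31,0,0,0,0.72,-1],[0.08,-0.31,0,0,0,0.72,-1],[0.09,-0.31,0,0,0,0.72,-1]]
end [0.4612 0.0492 0.0666] [180.   0. -25.]
```

Call:
move_arm(
  plan=[
    [[-0.05,-0.3,-0.1,0,0,0.7,-1],[0.05,-0.3,0,0,0,0.7,-1],[0.05,-0.3,0,0,0,0.7,-1],[0.05,-0.3,0,0,0,0.7,-1],[0.05,-0.3,0,0,0,0.7,-1],[0.05,-0.3,0,0,0,0.7,-1],[0.05,-0.3,0,0,0,0.7,-1],[0.05,-0.3,0,0,0,0.7,-1],[0.05,-0.3,0,0,0,0.7,-1],[0.05,-0.3,0,0,0,0.7,-1]],
  ],
)

```text
clock: 24.5
position: [0.4463, -0.0147, 0.0678]
tool_rot: [-3.135, -0.005, 0.333]
force: [16.0, -3.1, -41.7]
grip_width: 0.0174
finger_force: 41.3
```

```bash
python3 - <<'E'
from plan import *
s=observe();p=s['position'];v=p[:2]-PIV;print(p,s['force'],s['grip_width'],np.hypot(*v),np.degrees(np.arctan2(v[1],v[0])))
p0=np.array([*(PIV+v/np.hypot(*v)*.080),p[2]])
rows(swing(p0,-40,-20,10))
E
```

```text
[ 0.44625858 -0.01467637  0.06779391] [ 15.97005913  -3.09583638 -41.72152787] 0.017429908613724808 0.07944664780517667 -169.207672560057
[[0.02,-0.28,0,-0.06,-0.04,0.65,-1],[0.05,-0.27,0,0,0,0.65,-1],[0.05,-0.28,0,0,0,0.65,-1],[0.05,-0.27,0,0,0,0.65,-1],[0.06,-0.28,0,0,0,0.66,-1],[0.05,-0.27,0,0,0,0.65,-1],[0.05,-0.28,0,0,0,0.65,-1],[0.05,-0.27,0,0,0,0.65,-1],[0.06,-0.27,0,0,0,0.65,-1],[0.05,-0.28,0,0,0,0.65,-1]]
end [0.4545 0.0393 0.0679] [-180.   -0.  -20.]
```

Call:
move_arm(
  plan=[
    [[0.05,-0.28,0.08,0,0,0.65,-1],[0.05,-0.28,0,0,0,0.65,-1],[0.05,-0.28,0,0,0,0.65,-1],[0.05,-0.28,0,0,0,0.65,-1],[0.05,-0.28,0,0,0,0.65,-1],[0.05,-0.28,0,0,0,0.65,-1],[0.05,-0.28,0,0,0,0.65,-1],[0.05,-0.28,0,0,0,0.65,-1],[0.05,-0.2,0,0,0,0.65,-1],[0,-0.1,0,0,0,0,-1]],
  ],
)

```text
clock: 25.5
position: [0.452, 0.0347, 0.0673]
tool_rot: [-3.135, -0.0, -0.28]
force: [7.3, -10.9, -7.7]
grip_width: 0.0172
finger_force: 43.7
```

```bash
python3 - <<'E'
from plan import *
s=observe();p=s['position'];v=p[:2]-PIV;u=v/np.hypot(*v);print(p,s['tool_rot'],s['force'],s['grip_width'],np.hypot(*v),np.degrees(np.arctan2(v[1],v[0])),'tang',s['force'][:2]@[-u[1],u[0]],'rad',s['force'][:2]@u)
p0=np.array([*(PIV+u*.080),p[2]])
rows(swing(p0,-9,-25,5))
E
```

```text
[0.45202836 0.03472347 0.06730524] [-3.13540412e+00 -4.03780700e-04 -2.80330893e-01] [  7.33019145 -10.94957184  -7.6558178 ] 0.017182151602264835 0.0800940701109097 154.46663794025685 tang 6.720595281283965 rad -11.333950290056386
[[0.03,-0.12,0,-0.06,0,0.3,-1],[0.02,-0.13,0,0,0,0.3,-1],[0.02,-0.12,0,0,0,0.29,-1],[0.03,-0.12,0,0,0,0.3,-1],[0.02,-0.13,0,0,0,0.3,-1],[0,0,0,0,0,0,-1],[0,0,0,0,0,0,-1],[0,0,0,0,0,0,-1],[0,0,0,0,0,0,-1],[0,0,0,0,0,0,-1]]
end [0.4585 0.0456 0.0673] [180.  -0. -25.]
```

Call:
move_arm(
  plan=[
    [[0.04,-0.12,0,0,0,0.25,-1],[0.04,-0.12,0,0,0,0.25,-1],[0.04,-0.12,0,0,0,0.2,-1],[0.04,-0.12,0,0,0,0.2,-1],[0.04,-0.1,0,0,0,0.2,-1],[0.04,-0.1,0,0,0,0.2,-1],[0.04,-0.1,0,0,0,0.2,-1],[0,0,0,0,0,0,-1],[0,0,0,0,0,0,-1],[0,0,0,0,0,0,-1]],
  ],
)

```text
clock: 26.5
position: [0.4601, 0.0478, 0.0672]
tool_rot: [-3.137, 0.004, -0.434]
force: [-9.7, -2.1, 5.4]
grip_width: 0.0173
finger_force: 44.4
```

```bash
cat > st.py <<'E'
from plan import *
s=observe();p=s['position'];v=p[:2]-PIV;u=v/np.hypot(*v);t=np.array([-u[1],u[0]]);R=Ro.from_euler('xyz',s['tool_rot'])
print(p,s['tool_rot'],s['force'],s['grip_width'],np.hypot(*v),np.degrees(np.arctan2(v[1],v[0])),'tang',s['force'][:2]@t,'rad',s['force'][:2]@u)
print('1mm closing in tool units',R.inv().apply([*-t,0])*.05)
E
python3 st.py
```

```text
[0.46012157 0.04776786 0.06718357] [-3.13709919  0.00443761 -0.43437227] [-9.74406393 -2.06569683  5.43333086] 0.01725424617387779 0.07988474707478115 143.4548466346294 tang 7.461718047952678 rad 6.598230755228152
1mm closing in tool units [ 0.01010291 -0.04896836  0.00017521]
```

Call:
move_arm(
  plan=[
    [[0,-0.05,0,0,0,0.1,-1],[0,-0.05,0,0,0,0.1,-1],[0.01,-0.05,0,0,0,0.1,-1],[0.01,-0.05,0,0,0,0.1,-1],[0.01,-0.03,0,0,0,0,-1],[0,0,0,0,0,0,-1],[0,0,0,0,0,0,-1],[0,0,0,0,0,0,-1],[0,0,0,0,0,0,-1],[0,0,0,0,0,0,-1]],
  ],
)

```text
clock: 27.5
position: [0.4628, 0.0516, 0.0672]
tool_rot: [-3.137, 0.004, -0.476]
force: [-8.9, -3.8, 4.0]
grip_width: 0.0176
finger_force: 44.4
```

```bash
python3 st.py
```

```text
[0.46282264 0.05155085 0.06717912] [-3.13719275  0.00442207 -0.47626438] [-8.85049079 -3.80487549  3.98773138] 0.01755187362443802 0.08010228546150726 140.12864722392032 tang 8.593936339660635 rad 4.353449537085166
1mm closing in tool units [ 0.01089293 -0.04879873  0.00016654]
```

Call:
move_arm(
  plan=[
    [[0.01,-0.03,0,0,0,0,-1],[0.01,-0.03,0,0,0,0,-1],[0.01,-0.03,0,0,0,0,-1],[0,-0.03,0,0,0,0,-1],[0,0,0,0,0,0,-1],[0,0,0,0,0,0,-1],[0,0,0,0,0,0,-1],[0,0,0,0,0,0,-1],[0,0,0,0,0,0,-1],[0,0,0,0,0,0,-1]],
  ],
)

```text
clock: 28.5
position: [0.4637, 0.053, 0.0671]
tool_rot: [-3.138, 0.005, -0.476]
force: [-11.5, -6.0, 6.3]
grip_width: 0.0172
finger_force: 44.8
```

```bash
python3 st.py
```

```text
[0.46373756 0.0530182  0.06711456] [-3.13836988  0.00536116 -0.47641104] [-11.50533991  -5.96408597   6.32561804] 0.01716440903361451 0.08035901632346301 138.90740716660375 tang 12.057028409724502 rad 4.750919255261412
1mm closing in tool units [ 1.19233242e-02 -4.85574482e-02  9.25662935e-05]
```

Contact is building: 12 N tangential, with only 1.7 mm moved for 2.4 mm commanded. I'll push on.

Call:
move_arm(
  plan=[
    [[0.01,-0.03,0,0,0,0,-1],[0.01,-0.03,0,0,0,0,-1],[0.01,-0.03,0,0,0,0,-1],[0,-0.03,0,0,0,0,-1],[0,0,0,0,0,0,-1],[0,0,0,0,0,0,-1],[0,0,0,0,0,0,-1],[0,0,0,0,0,0,-1],[0,0,0,0,0,0,-1],[0,0,0,0,0,0,-1]],
  ],
)

```text
clock: 29.5
position: [0.4646, 0.054, 0.067]
tool_rot: [-3.14, 0.006, -0.477]
force: [-16.4, -10.6, 11.4]
grip_width: 0.0173
finger_force: 45.4
```

```bash
python3 st.py
```

```text
[0.46455075 0.05402832 0.06703304] [-3.14005367  0.00633186 -0.47718327] [-16.3714073  -10.55543653  11.39835709] 0.017299125290969764 0.08042052208609346 137.98419200202278 tang 18.800235041743726 rad 5.098174148418985
1mm closing in tool units [ 1.26667258e-02 -4.83689366e-02 -5.76627753e-06]
```

Call:
move_arm(
  plan=[
    [[0.01,-0.03,0,0,0,0,-1],[0.01,-0.03,0,0,0,0,-1],[0,0,0,0,0,0,-1],[0,0,0,0,0,0,-1],[0,0,0,0,0,0,-1],[0,0,0,0,0,0,-1],[0,0,0,0,0,0,-1],[0,0,0,0,0,0,-1],[0,0,0,0,0,0,-1],[0,0,0,0,0,0,-1]],
  ],
)

```text
clock: 30.5
position: [0.465, 0.0547, 0.067]
tool_rot: [-3.141, 0.007, -0.477]
force: [-18.8, -11.8, 13.5]
grip_width: 0.0174
finger_force: 45.7
```

```bash
python3 st.py
```

```text
[0.4649694  0.05474819 0.06699112] [-3.14076723  0.00703088 -0.47715593] [-18.7973581  -11.80418957  13.54726864] 0.017415319994159635 0.08059544202005549 137.40475747418074 tang 21.41202399993002 rad 5.848486219828453
1mm closing in tool units [ 1.31564738e-02 -4.82379977e-02 -5.26861457e-05]
```

Call:
move_arm(
  plan=[
    [[0,0,0,0,0,0,0],[0,0,0,0,0,0,1],[0,0,0,0,0,0,1],[0,0,0,0,0,0,1],[0,0,0,0,0,0,1],[0,0,-0.5,0,0,0,1],[0,0,-0.9,0,0,0,1],[0,0,-0.9,0,0,0,1],[0,0,-0.9,0,0,0,1],[0,0,-0.9,0,0,0,1]],
  ],
)

```text
clock: 31.5
position: [0.4684, 0.0564, 0.1509]
tool_rot: [-3.135, 0.002, -0.475]
force: [0.5, -0.5, 0.4]
grip_width: 0.0851
finger_force: 0.0
```

Call:
move_arm(
  plan=[
    [[0,0,-0.9,0,0,0,1],[-0.5,0.5,-0.5,0,0,0,1],[-0.5,0.5,-0.3,0,0,0,1],[0,0.9,0,0,0,0,1],[0,0.9,0,0,0,0,1],[0,0.9,0,0,0,0,1],[0,0.9,0,0,0,0,1],[0,0.9,0,0,0,0,1],[0,0,0,0,0,0,1],[0,0,0,0,0,0,1]],
  ],
)

```text
clock: 32.5
position: [0.4, -0.0326, 0.1829]
tool_rot: [-3.135, 0.002, -0.476]
force: [-0.3, 0.0, 0.2]
grip_width: 0.0853
finger_force: 0.0
```

```bash
python3 - <<'E'
from plan import *
s,rs=snap('scene','s9');_,rt=snap('top','t9');print(s['position'],s['force'])
a=cv2.resize(rs['color'][150:260,160:280,::-1],(480,440),interpolation=cv2.INTER_CUBIC)
b=cv2.resize(rt['color'][135:245,185:265,::-1],(320,440),interpolation=cv2.INTER_CUBIC)
cv2.imwrite('pics/c9.png',np.hstack([a,b]))
E
```

```text
[ 0.40000576 -0.03256804  0.18293944] [-0.34639434  0.01648694  0.22162115]
```

View pics/c9.png

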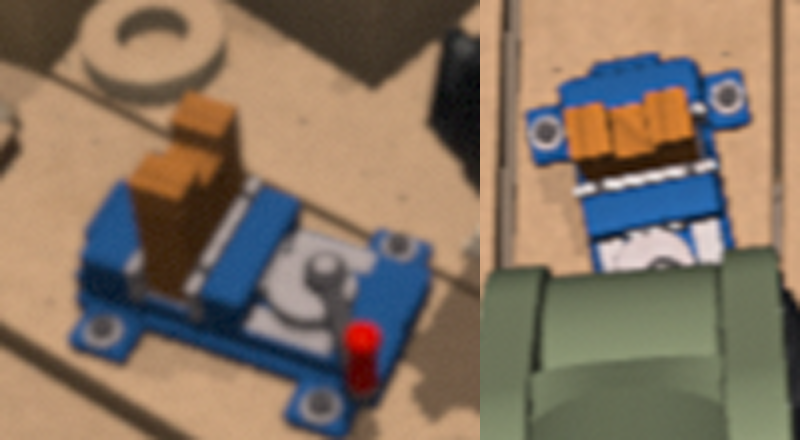

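The block stands slot-up between the shut jaws: scene crop (150-240, 95-295), and centred in the top crop at (630,125). The lever is back at front left, with the red handle at (362,340).

```bash
python3 -c "
from workcell import job_done
print(job_done())"
```

```text
the job is handed in; nothing more can be done
None
```

The neck block now stands slotted end up on the vice bed, clamped by the lever (about 21 N at the handle when I let go). The job is handed in at about 33 s; no pass/fail verdict came back, and the tools round the vice were not touched as far as I could see.

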